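# Prise the terminal cover off a label unwinder

## Robot

A 6-joint arm with a two-finger parallel gripper is mounted at the origin on the work surface. World frame = base frame: x ahead of the robot, y to its left, z up, the work surface at z = 0. Lengths are in m, angles in degrees, forces in N, time in s.
With the tool pointing down it reaches from about 0.325 to 0.775 m from the base axis. Payload 9.3 kg.
Tool frame: the origin (TCP) lies midway between the tips of the shut fingers; the grasp point (between the pads) lies 19 mm behind it; z points along the fingers, y is the line along which they close (so a half turn about z gives the same grasp; the last joint's range is limited). The gripper opens to 85 mm and grips with 20 to 120 N. Pads are 22 mm wide; open, the fingers measure 114 mm over their backs; the gripper's body (76 mm by 85 mm) begins 54 mm behind the grasp point. The pads swing forward as they close: fully open they stand 13 mm farther back than shut.
Start: joints at [61.902, 14.817, 1.232, 76.415, 0, 81.257], TCP at [0.182, 0.519, 0.231] pointing down, gripper open.
Joint ranges: [-174.27, 174.27], [-52.1, 104.24], [-59.71, 78.15], [-110.17, 111.67], [-87.03, 83.33], [-180, 180]. Speed limits (degrees/s): [127.2, 127.2, 159.86, 180, 180, 180].

## Interface

Orientations are given as [roll, pitch, yaw] about the fixed x, y, z axes, in that order (R = Rz(yaw) Ry(pitch) Rx(roll)).
In Python, from station import monitor, cams, ctrl gives the robot as it stands.
- The arm moves only by the shell command python3 -m creep 'ROWS'. ROWS is JSON, a list of rows, each a list of 3 entries, a list of its own where there are three numbers: the shift along the tool's x, y, z in mm, then the turn about the tool's z in rad, then the gripper's target within -1 to 1 (shut at 1, half-way at 0, fully open at -1). In form: [[[dx, dy, dz], yaw, fingers], ...]. A call has 1 to 5 rows; each row is the pose to reach, as a shift and turn from the pose commanded when the call began, along the tool's axes at that moment; what a row does not reach only later rows make up. A row lasts 1/8 s, in which the tool goes at most 62.5 mm and 10.7 degrees, less where a joint would pass 70% of its speed; a pose out of reach is approached as far as the arm can. A call with a gripper value outside its range is refused whole. The fingers move at their own pace and stop on an object; the grip force is fixed at half the most. Time passes only in rows, so rows that repeat a pose let the fingers close. It gives the time, the measured TCP pose, the force, the opening and the grip force at its end, in the units of the state.
- monitor.state(): the state, without advancing time (a new reading comes with each control period).
- cams.read_camera(name): name is "scene" or "top"; returns a dict with "color" (420x560x3 uint8, blue, green, red), "K" (3x3 intrinsics, pixels), "k1" (the pictures are not rectified: a ray, as slopes to the right and down, at radius r is drawn at 1 + k1 r^2 times it, then the intrinsics apply), "R" (3x3) and "t" (3): a world point X has camera coordinates R X + t. Camera axes: x right, y down, z forward; pixel columns grow to the right and rows downward; lengths in m; the calibration is good to about 2 mm. A picture is of the moment at which its call begins. There is no depth.
- ctrl.finish_job(): hands the job in; it is judged then, once.
The state is a dict: "clock": time; "joint_pos": joint angles; "joint_vel": joint speeds; "joint_efforts": joint torques, N m; "position": TCP position; "ee_rot": TCP orientation; "contact_force": force on the tool from outside, world axes, zero at the start; "moment": the same for the moment, N m; "finger_gap": opening from 0.0 (shut) to 1.0 (fully open); "finger_force": force on a finger pad.
Only numpy, scipy, OpenCV 4.12 (cv2) and the standard library are available. Lean on these libraries where they do the work, as an engineer would, in place of code of your own. Each camera call takes 0.05 s, during which the arm holds its last target. There are 200 camera calls.

## Task

The wiring of the label unwinder has to be checked: with the flat-blade scraper, prise up the notched front edge of its snap-fit terminal cover without using so much force that the plastic cracks; do not force the cover with the gripper while it is still snapped down. Then put the scraper down on the bench, lift the cover off and lay it flat on the rubber mat, with both let go. Leave the wine bottles, the glass flask and the loose label rolls as they stand.

Things in the scene. Friction and masses are not known exactly. Their poses are not given: they have to be found in the camera images.
- unwinder: Bench label unwinder, fixed. Origin: on the bench under the centre of its terminal cover; x runs from the cover's notched front edge to the rear, y left, z up. In front a white housing, x -71 to 72 mm, y +-33, top 80 mm above the bench; the cover stands on it, and its front strip, x -71 to -55, stays bare: the sill. Ahead of it only a base plate 9 mm wide, 8 mm high.
- hub (a point): Centre of the top of the unwinder's label roll, 165 mm behind the unwinder's origin, 116 mm above the bench. The roll is 156 mm across, its hub cap reaches 146 mm, two roller posts farther back 158 mm.
- sill (a point): Middle of the front top edge of the housing (unwinder frame -71, 0, 80 mm): the edge on which a blade in the notch is levered. Axes as the unwinder.
- notch (a point): Centre of the notch's mouth in the cover's front face, 24 mm wide, 6 mm high: its floor is the sill (3 mm below this point), its ceiling is the cover (3 mm above). It runs level, 18 mm deep, to a back wall on the cover. Seen from above as a U-shaped cut-out 24 x 8 mm in the cover's top. Axes as the cover. The plastic cracks if the scraper presses on the cover with over 70 N.
- snap (a point): Middle between the cover's two snap legs, at its lower rim, 46 mm ahead of cover_mid. The legs (18 mm to either side) reach 11 mm below the rim and are held by hidden spring catches: lifting the front takes some 20 N and 6 mm; then it jumps up and stays about 11 mm higher. With the blade in to the notch's back wall, levering it by 0.25 to 0.45 rad does it.
- cover_mid (a point): Centre (half height) of the terminal cover: grey plastic cap, loose, 90 g, 110 mm long (x), 58 mm wide (y, the width to grip), 18 mm high. Axes as the unwinder when seated. The housing's top sticks out 4 mm beside it, as a ledge.
- tongue (a point): End of the tongue at the cover's rear, 28 mm wide, 3 mm thick, 4.5 mm long, hooked under a hood of the housing (44 mm wide, 1 mm behind the cover, up to 97 mm above the bench). So, once the front is up, the cover comes off front first: raised with its front tilted up and drawn forward.
- scraper_grip (a point): Centre of the black handle (95 mm long, 26 wide, 28 high) of the flat-blade scraper lying loose on the bench, 140 g; 14 mm above the bench. x points to the blade, z up. On the handle's axis a stiff flat steel blade, 16 mm wide, 3 thick, flat side level as it lies, stands out 64 to 84 mm from the handle's front end (47.5 mm ahead of this point): it can be set by a thumb slide.
- scraper_nose (a point): Middle of the handle's front end, where the blade comes out, 47.5 mm ahead of scraper_grip, same axes. How far the blade stands out (64 to 84 mm) differs each time and is not reported: see or feel for its end. It is held in the handle by friction, about 40 N, so do not push harder. The round-shafted screwdriver on the bench is another tool.
- mat_top (a point): Centre of the top of the black ribbed rubber mat, 220 mm (x) by 160 mm (y), 3 mm thick, fixed on the bench.
- bottle_a_mid (a point): Dark wine bottle standing on the bench, 75 mm diameter, 300 mm high; this point is on its axis 100 mm up.
- bottle_b_mid (a point): A second such bottle; this point is on its axis 100 mm up.
- roll_a_mid (a point): Loose roll of labels standing on end, 112 mm diameter, 81 mm high; its centre.
- roll_b_mid (a point): A second such roll; its centre.
- flask_mid (a point): Clear glass round-bellied flask, 112 mm diameter, 160 mm high; this point is on its axis 50 mm up.

How it is judged:
By the outcome, as a careful person would: the job done as asked, in the order asked, and still so for the second after the job is handed in, with the robot touching nothing.
It also fails if it takes over 67 s, if anything falls off the work surface, if the arm or the gripper's body presses on something with over 40 N, if the wrist force passes 120 N, or if a joint passes its speed limit or range.

## Working session

There is one attempt and no reset: what is moved stays moved. The work goes in short steps, Python scripts to look and compute and a shell command to move; the robot and the scene stay as the last step left them, time stands still between calls to the robot, and variables do not carry over. Pictures are saved under pics/ and viewed, at most 10 in all, crops included, and the job is handed in when it is done.

```bash
ls; mkdir -p pics; python3 - <<'E'
from station import monitor, cams, ctrl
import cv2
s=monitor.state(); print({k:s[k] for k in s})
for n in("scene","top"):
    c=cams.read_camera(n); cv2.imwrite(f"pics/{n}0.png",c["color"]); print(n,c["K"],c["k1"],c["R"],c["t"])
E
```

```text
pics
{'clock': 0.0, 'joint_pos': array([ 6.19017431e+01,  1.48511030e+01,  1.18964083e+00,  7.64149205e+01,
       -3.29498607e-04,  8.12586013e+01]), 'joint_vel': array([ 0.01923529, -0.00246637,  0.03298811,  0.03300578,  0.03670229,
       -0.0564998 ]), 'joint_efforts': array([ 9.47740373e-04, -5.55642307e+01,  3.44532216e+01,  1.36222848e-02,
       -4.29003819e-05,  8.38892689e-07]), 'position': array([0.18215494, 0.51866759, 0.23066212]), 'ee_rot': array([-1.79924454e+02, -1.12825811e-02,  1.60643135e+02]), 'contact_force': array([-0.12140328,  0.84841475, -0.82898589]), 'moment': array([ 0.01667452, -0.03409936,  0.00734029]), 'finger_force': 0.0, 'finger_gap': 0.9998707005500939}
scene [[409.53768003   0.         277.64705069]
 [  0.         409.53768003 214.18113398]
 [  0.           0.           1.        ]] -0.12501892763744316 [[ 0.68384452  0.72958913  0.00750807]
 [ 0.6038366  -0.56014045 -0.56711907]
 [-0.40955834  0.39235492 -0.82360159]] [-0.40916199 -0.26037802  1.43737731]
top [[446.33786802   0.         287.35555003]
 [  0.         446.33786802 203.16684993]
 [  0.           0.           1.        ]] -0.054204786867597825 [[ 0.02507622 -0.99965301 -0.00806444]
 [-0.98171011 -0.02310162 -0.18897507]
 [ 0.1887232   0.01265573 -0.98194877]] [0.03887924 0.57107823 1.44876743]
```

View pics/scene0.png

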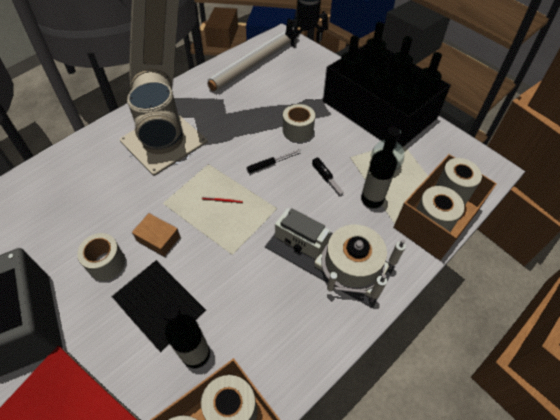

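View pics/top0.png

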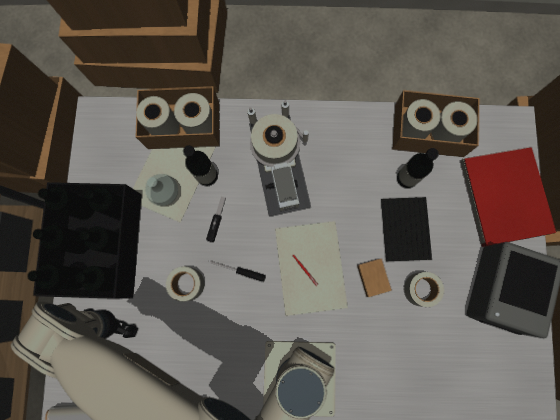

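```bash
cat > h.py <<'E'
import numpy as np, cv2
from station import monitor, cams, ctrl
from scipy.spatial.transform import Rotation as Ro
def ray(c,u,v):
    d=np.array([c["k1"],0,0,0,0.]); p=cv2.undistortPoints(np.array([[[u,v]]],float),c["K"],d)[0,0]
    R,t=c["R"],np.ravel(c["t"]); return -R.T@t, R.T@np.array([p[0],p[1],1.])
def onz(c,u,v,z):
    o,d=ray(c,u,v); return o+d*(z-o[2])/d[2]
def tri(obs):
    A=np.zeros((3,3));b=np.zeros(3);L=[]
    for c,u,v in obs:
        o,d=ray(c,u,v); d=d/np.linalg.norm(d); M=np.eye(3)-np.outer(d,d); A+=M;b+=M@o;L.append((M,o))
    x=np.linalg.solve(A,b); return x,[np.linalg.norm(M@(x-o))*1e3 for M,o in L]
def proj(c,X):
    r,_=cv2.Rodrigues(c["R"]); return cv2.projectPoints(np.atleast_2d(np.array(X,float)),r,np.ravel(c["t"]),c["K"],np.array([c["k1"],0,0,0,0.]))[0][:,0]
def crop(im,x,y,w,h,s): return cv2.resize(im[y:y+h,x:x+w],None,fx=s,fy=s,interpolation=cv2.INTER_CUBIC)
E
python3 - <<'E'
from h import *
a=cv2.imread("pics/top0.png");b=cv2.imread("pics/scene0.png")
A=crop(a,195,95,130,200,3); B=crop(b,240,140,130,150,3)
A=A[:600]
out=np.zeros((600,800,3),np.uint8); out[:600,:390]=A; out[:450,400:790]=B
cv2.imwrite("pics/c1.png",out)
E
```

```text
(no output)
```

View pics/c1.png

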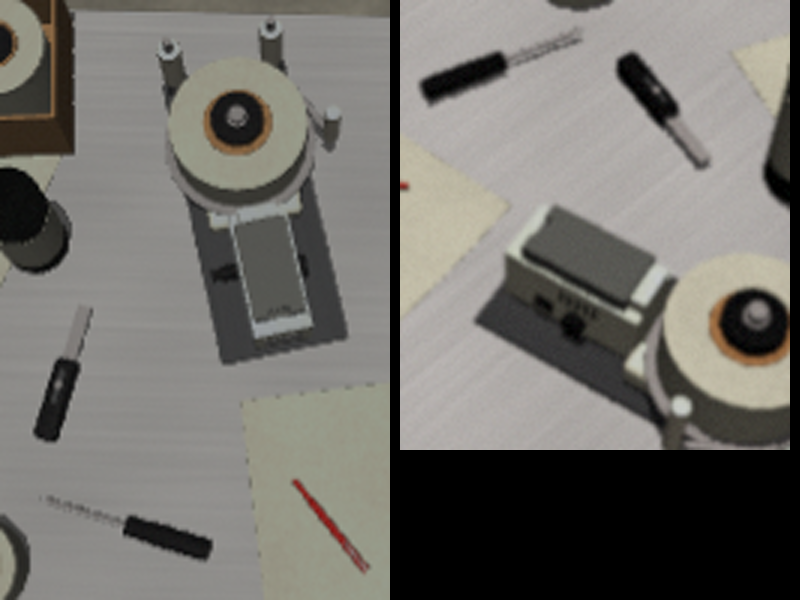

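```bash
python3 - <<'E'
from h import *
a=cv2.imread("pics/top0.png");b=cv2.imread("pics/scene0.png")
out=np.zeros((600,800,3),np.uint8)
def put(im,x,y,w,h,s,X,Y):
    o=crop(im,x,y,w,h,s); o=cv2.convertScaleAbs(o,alpha=1.3,beta=20); 
    for i in range(0,w,5): cv2.line(o,(i*s,0),(i*s,6 if i%10 else 12),(0,255,255),1)
    for i in range(0,h,5): cv2.line(o,(0,i*s),(6 if i%10 else 12,i*s),(0,255,255),1)
    out[Y:Y+h*s,X:X+w*s]=o
put(a,260,155,50,62,6,0,0)      # cover top
put(b,270,195,66,55,6,305,0)   # cover scene
put(a,203,193,27,53,6,0,375) if 0 else put(a,203,193,30,37,6,0,376)
put(a,203,193+15,30,37,6,185,376)
put(b,305,155,44,44,6,370,335)
cv2.imwrite("pics/c2.png",out)
E
```

```text
(no output)
```

View pics/c2.png

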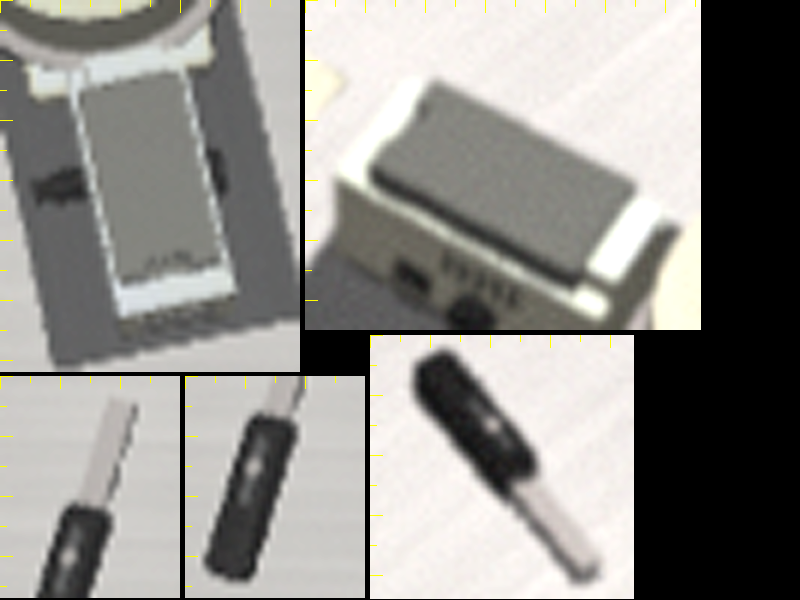

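```bash
cat > m1.py <<'E'
from h import *
from scipy.optimize import least_squares
T=cams.read_camera("top");S=cams.read_camera("scene")
def P(x,y,X,Y,ox,oy): return (ox+(x-X+.5)/6-.5, oy+(y-Y+.5)/6-.5)
tp=[((-71,33,80),(121,317)),((-71,-33,80),(236,291)),((-55,29,98),(122,283)),((-55,-29,98),(220,264)),((55,29,98),(80,84)),((55,-29,98),(186,70))]
sp=[((-71,-33,80),(338,178)),((-55,29,98),(434,80)),((-55,-29,98),(373,168)),((55,29,98),(636,187)),((55,-29,98),(583,275))]
def f(q,full=0):
    c,s=np.cos(q[2]),np.sin(q[2]); r=[]
    W=lambda m:[q[0]+c*m[0]/1e3-s*m[1]/1e3,q[1]+s*m[0]/1e3+c*m[1]/1e3,m[2]/1e3+q[3]]
    for c_,L,o in((T,tp,(0,0,260,155)),(S,sp,(305,0,270,195))):
        for m,p in L: r.append(proj(c_,W(m))[0]-P(*p,*o))
    return np.ravel(r)
for fixz in(0,1):
    g=(lambda q:f([*q,0])) if fixz else f
    r=least_squares(g,[.55,.05,.1]+([] if fixz else [0])); print(r.x,np.degrees(r.x[2]));print(np.round(r.fun.reshape(-1,2),1).tolist())
for n,t,s in(("tip",P(124,401,0,376,203,193),P(586,573,370,335,305,155)),("nose",P(272,420,185,376,203,208),P(522,485,370,335,305,155)),("tail",P(230,577,185,376,203,208),P(435,365,370,335,305,155))):
    print(n,tri([(T,*t),(S,*s)]),"topz14",onz(T,*t,.014),"scz14",onz(S,*s,.014))
# others (rough)
print("mat",[onz(T,*p,.003)[:2].round(3).tolist() for p in((382,199),(428,198),(432,260),(385,261))])
print("shiftNote bottle",onz(T,206,178,0)[:2],"base?",onz(T,300,390,0)[:2])
E
python3 m1.py
```

```text
[6.28222506e-01 6.40840406e-02 2.42825449e-01 3.99539363e-04] 13.912873413750583
[[-0.6, -0.4], [-0.2, -0.3], [-0.7, -0.7], [0.3, -1.3], [-0.8, 0.8], [-1.4, -0.6], [-0.9, 0.0], [-0.1, 0.0], [-1.1, -0.3], [0.2, 0.1], [-1.5, 0.7]]
[0.62818407 0.0641747  0.24292613] 13.918642180353544
[[-0.6, -0.4], [-0.3, -0.3], [-0.7, -0.6], [0.2, -1.2], [-0.8, 0.8], [-1.4, -0.5], [-0.9, 0.1], [-0.1, 0.1], [-1.1, -0.2], [0.2, 0.2], [-1.5, 0.8]]
tip (array([0.59513384, 0.27654993, 0.0127862 ]), [np.float64(0.5431571386416021), np.float64(0.5431571386416562)]) topz14 [0.59524686 0.27678454 0.014     ] scz14 [0.5953661  0.27524015 0.014     ]
nose (array([0.53108052, 0.29516396, 0.01273484]), [np.float64(0.17791761521479346), np.float64(0.17791761521474173)]) topz14 [0.53076158 0.29480414 0.014     ] scz14 [0.53177887 0.29445613 0.014     ]
tail (array([0.4411995 , 0.31558782, 0.0195834 ]), [np.float64(3.3417280158520533), np.float64(3.341728015852096)]) topz14 [0.43966813 0.3139256  0.014     ] scz14 [0.43964674 0.32263929 0.014     ]
mat [[0.602, -0.277], [0.61, -0.439], [0.394, -0.446], [0.387, -0.284]]
shiftNote bottle [0.66446724 0.3439545 ] base? [-0.03883889 -0.00333081]
```

```bash
cat > go.py <<'E'
# usage: go.py x y z(m) psi(deg): shift along tool axes (mm) and turn (rad) from here
import sys; from h import *
s=monitor.state(); p=s["position"]; R=Ro.from_euler("xyz",s["ee_rot"],degrees=True)
x,y,z,psi=map(float,sys.argv[1:5]); d=R.inv().apply(np.array([x,y,z])-p)*1e3
th=-(psi-s["ee_rot"][2]); th=(th+180)%360-180
print(np.round(d,1),"turn rad",round(np.radians(th),3),"| clock",round(s["clock"],2),"F",np.round(s["contact_force"],1),"M",np.round(s["moment"],2))
E
python3 go.py 0.485 0.307 0.23 165
python3 - <<'E'
from h import *
c=cams.read_camera("top")
for n,u,v,z in(("bottB base",208,180,0),("bottA base",405,184,0),("rollnear",184,285,.08),("screwdriver",250,272,.014),("flask",162,190,.05),("rollmat",426,290,.08)): print(n,onz(c,u,v,z).round(3))
E
```

```text
[-355.8  -99.4    0.9] turn rad -0.076 | clock 0.2 F [-0.1 -0.   0.3] M [-0.02 -0.05  0.01]
bottB base [0.657 0.336 0.   ]
bottA base [ 0.659 -0.36   0.   ]
rollnear [0.289 0.378 0.08 ]
screwdriver [0.339 0.173 0.014]
flask [0.607 0.483 0.05 ]
rollmat [ 0.292 -0.399  0.08 ]
```

```bash
python3 -m creep '[[[-356,-99,0],-0.076,-1],[[-356,-99,0],-0.076,-1],[[-356,-99,0],-0.076,-1],[[-356,-99,0],-0.076,-1],[[-356,-99,0],-0.076,-1]]'; python3 go.py 0.485 0.307 0.08 165
```

```text
clock: 0.88
position: [0.4401, 0.3387, 0.2313]
ee_rot: [180.0, 0.0, 165.0]
contact_force: [0.9, 1.1, -0.3]
finger_gap: 1.003
finger_force: 0.0
[-51.6 -19.1 151.3] turn rad -0.0 | clock 0.88 F [ 0.9  1.1 -0.3] M [ 0.04 -0.07 -0.01]
```

```bash
python3 -m creep '[[[-52,-19,60],0,-1],[[-52,-19,120],0,-1],[[-52,-19,151],0,-1],[[-52,-19,151],0,-1]]'; python3 go.py 0.485 0.307 0.002 165
python3 - <<'E'
from h import *
T=cams.read_camera("top");S=cams.read_camera("scene")
out=np.zeros((480,800,3),np.uint8)
def put(im,x,y,w,h,s,X,Y):
    o=cv2.convertScaleAbs(crop(im,x,y,w,h,s),alpha=1.4,beta=20); out[Y:Y+h*s,X:X+w*s]=o
# mark predicted scraper axis
for n,c in(("t",T),("s",S)): print(n,proj(c,[[.485,.307,.014],[.531,.295,.014],[.5952,.2762,.014]]).round(1).tolist())
put(T["color"],180,185,80,80,5,0,0);put(S["color"],285,135,80,80,5,400,0)
cv2.imwrite("pics/c3.png",out)
E
```

```text
clock: 1.38
position: [0.4822, 0.3072, 0.0775]
ee_rot: [-179.8, -0.3, 165.0]
contact_force: [-0.6, -0.3, -0.1]
finger_gap: 0.997
finger_force: 0.0
[-3.1  0.8 75.4] turn rad -0.001 | clock 1.38 F [-0.6 -0.3 -0.1] M [ 0.05  0.01 -0.03]
t [[212.8, 228.0], [217.0, 214.8], [223.4, 196.8]]
s [[322.1, 169.5], [329.9, 179.4], [340.7, 194.1]]
```

View pics/c3.png

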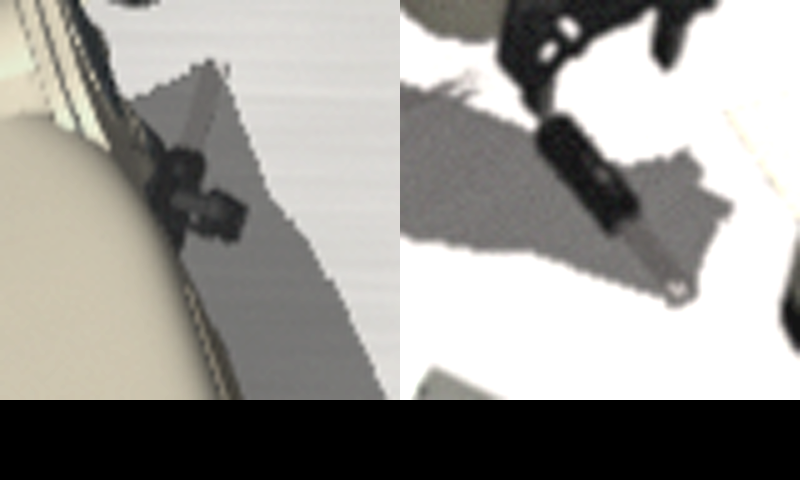

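```bash
python3 -m creep '[[[-3,1,45],0,-1],[[-3,1,70],0,-1],[[-3,1,75],0,-1],[[-3,1,75],0,-1]]'; python3 -m creep '[[[0,0,0],0,1],[[0,0,0],0,1],[[0,0,0],0,1],[[0,0,0],0,1],[[0,0,0],0,1]]'; python3 go.py .485 .307 .002 165
```

```text
clock: 1.98
position: [0.4879, 0.3092, 0.0071]
ee_rot: [179.9, 0.1, 165.0]
contact_force: [0.0, 0.7, -0.0]
finger_gap: 0.997
finger_force: 0.0
clock: 2.6
position: [0.4873, 0.3086, 0.0058]
ee_rot: [180.0, 0.0, 165.0]
contact_force: [0.2, -0.5, 5.2]
finger_gap: 0.295
finger_force: 60.4
[ 1.8 -2.2  3.8] turn rad -0.0 | clock 2.6 F [ 0.2 -0.5  5.2] M [-0.12  0.21  0.02]
```

```bash
python3 -m creep '[[[0,0,-50],0,1],[[0,0,-100],0,1],[[0,0,-150],0,1],[[0,0,-150],0,1]]'; python3 go.py 0.4348 0.0162 0.14 193.9
```

```text
clock: 3.1
position: [0.4887, 0.3093, 0.1591]
ee_rot: [179.8, 0.3, 165.0]
contact_force: [0.4, 0.1, -1.1]
finger_gap: 0.287
finger_force: 59.6
[ -23.7 -297.1   17.9] turn rad -0.504 | clock 3.1 F [ 0.4  0.1 -1.1] M [-0.02 -0.03 -0.04]
```

```bash
python3 -m creep '[[[-5,-60,18],-0.1,1],[[-10,-120,18],-0.2,1],[[-15,-180,18],-0.3,1],[[-20,-240,18],-0.4,1],[[-24,-297,18],-0.504,1]]';python3 -m creep '[[[0,0,0],0,1],[[0,0,0],0,1]]'; python3 go.py 0.4348 0.0162 0.14 193.9
python3 - <<'E'
from h import *
T=cams.read_camera("top");S=cams.read_camera("scene")
q=monitor.state()["position"];print(q)
out=np.zeros((600,800,3),np.uint8)
def put(im,x,y,w,h,s,X,Y):
    o=cv2.convertScaleAbs(crop(im,x,y,w,h,s),alpha=1.4,beta=20); out[Y:Y+h*s,X:X+w*s]=o
a=np.radians(13.9);d=np.array([np.cos(a),np.sin(a),0])
X=[q+[0,0,.0082],q+d*.1126+[0,0,.0082]]
for n,c in(("t",T),("s",S)): print(n,proj(c,X).round(1).tolist())
put(T["color"],250,155,66,100,6,0,0);put(S["color"],250,150,66,100,6,400,0)
cv2.imwrite("pics/c4.png",out)
np.savez("c4.npz",t=T["color"],s=S["color"])
E
```

```text
clock: 3.72
position: [0.4321, 0.0138, 0.1362]
ee_rot: [180.0, -0.1, -165.9]
contact_force: [0.9, -0.7, -1.0]
finger_gap: 0.293
finger_force: 59.7
clock: 3.98
position: [0.433, 0.0154, 0.1366]
ee_rot: [180.0, -0.1, -166.2]
contact_force: [-0.6, 0.3, -0.6]
finger_gap: 0.291
finger_force: 59.7
[-1.9  0.3 -3.4] turn rad -0.003 | clock 3.98 F [-0.6  0.3 -0.6] M [ 0.04 -0.06  0.  ]
[0.43325318 0.01640238 0.13676916]
t [[297.7, 241.1], [289.9, 206.3]]
s [[242.1, 182.0], [275.7, 199.7]]
```

View pics/c4.png

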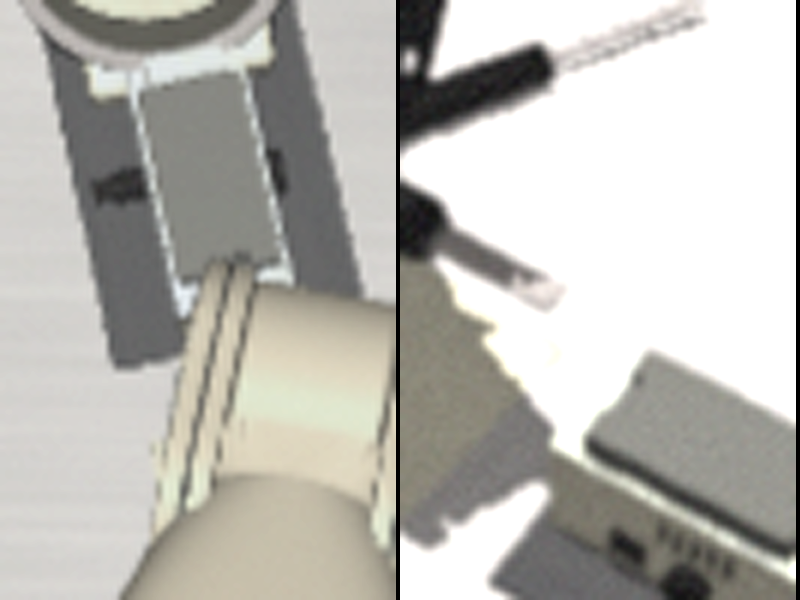

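```bash
python3 -m creep '[[[0,0,40],0,1],[[0,0,57],0,1],[[-24,0,57],0,1],[[-24,0,57],0,1],[[-24,0,57],0,1]]';python3 -m creep '[[[0,0,2],0,1],[[0,0,2],0,1]]';python3 -m creep '[[[0,0,1],0,1],[[0,0,1],0,1]]';python3 -m creep '[[[0,0,1],0,1],[[0,0,1],0,1]]';python3 -m creep '[[[0,0,0],0,1],[[0,0,0],0,1]]'
```

```text
clock: 4.7
position: [0.4561, 0.0221, 0.08]
ee_rot: [180.0, -0.1, -166.0]
contact_force: [-0.3, -0.3, -0.6]
finger_gap: 0.29
finger_force: 59.7
clock: 4.95
position: [0.4562, 0.0213, 0.0783]
ee_rot: [180.0, -0.0, -166.1]
contact_force: [-0.2, -1.0, -1.0]
finger_gap: 0.296
finger_force: 59.7
clock: 5.2
position: [0.4566, 0.0211, 0.0773]
ee_rot: [180.0, -0.0, -166.1]
contact_force: [-0.3, -0.5, -0.8]
finger_gap: 0.289
finger_force: 59.7
clock: 5.45
position: [0.4566, 0.0211, 0.0762]
ee_rot: [180.0, -0.0, -166.1]
contact_force: [-0.4, 0.1, -1.5]
finger_gap: 0.293
finger_force: 59.7
clock: 5.7
position: [0.4567, 0.0212, 0.0763]
ee_rot: [-180.0, 0.0, -166.1]
contact_force: [-0.2, -0.0, -0.6]
finger_gap: 0.292
finger_force: 59.7
```

```bash
for i in 1; do :; done; python3 -m creep '[[[0,0,1],0,1],[[0,0,1],0,1]]'|sed -n '1,4p';python3 -m creep '[[[0,0,1],0,1],[[0,0,1],0,1]]'|sed -n '1,4p';python3 -m creep '[[[0,0,1],0,1],[[0,0,1],0,1]]'|sed -n '1,4p'; python3 go.py .4567 .0212 .0763 193.9
```

```text
clock: 5.95
position: [0.4566, 0.0212, 0.0752]
ee_rot: [180.0, -0.0, -166.1]
contact_force: [0.6, 0.2, -1.6]
clock: 6.2
position: [0.4566, 0.0212, 0.0742]
ee_rot: [180.0, -0.0, -166.1]
contact_force: [-0.4, 0.3, -1.0]
clock: 6.45
position: [0.4567, 0.0212, 0.0733]
ee_rot: [-180.0, 0.0, -166.1]
contact_force: [-1.0, 0.2, -0.8]
[-0.  0. -3.] turn rad -0.0 | clock 6.45 F [-1.   0.2 -0.8] M [ 0.   -0.01 -0.  ]
```

```bash
python3 -m creep '[[[0,0,0.7],0,1],[[0,0,0.7],0,1]]'|sed -n '1,4p';python3 go.py .4567 .0212 .0763 193.9;python3 -m creep '[[[0,0,0.7],0,1],[[0,0,0.7],0,1]]'|sed -n '1,4p'; python3 go.py .4567 .0212 .0763 193.9
```

```text
clock: 6.7
position: [0.4567, 0.0212, 0.0727]
ee_rot: [-180.0, 0.0, -166.1]
contact_force: [-1.1, -0.2, 1.3]
[ 0.   0.  -3.6] turn rad -0.0 | clock 6.7 F [-1.1 -0.2  1.3] M [ 0.06 -0.08 -0.01]
clock: 6.95
position: [0.4568, 0.0212, 0.072]
ee_rot: [-180.0, 0.0, -166.1]
contact_force: [-1.5, 0.0, 3.5]
[ 0.   0.  -4.3] turn rad -0.0 | clock 6.95 F [-1.5  0.   3.5] M [ 0.09 -0.03 -0.04]
```

```bash
python3 -m creep '[[[0,0,-2.2],0,1],[[0,0,-2.2],0,1],[[-5,0,-2.2],0,1],[[-5,0,-2.2],0,1]]'|sed -n '1,4p';python3 -m creep '[[[-3,0,0],0,1],[[-3,0,0],0,1]]'|sed -n '1,4p';python3 -m creep '[[[-3,0,0],0,1],[[-3,0,0],0,1]]'|sed -n '1,4p';python3 -m creep '[[[-3,0,0],0,1],[[-3,0,0],0,1]]'|sed -n '1,4p'
```

```text
clock: 7.45
position: [0.4619, 0.0224, 0.074]
ee_rot: [-180.0, 0.0, -166.1]
contact_force: [-0.3, 0.7, -1.7]
clock: 7.7
position: [0.4646, 0.0231, 0.074]
ee_rot: [180.0, -0.0, -166.1]
contact_force: [0.6, 0.7, -1.6]
clock: 7.95
position: [0.4675, 0.0238, 0.0741]
ee_rot: [-180.0, 0.0, -166.1]
contact_force: [-0.5, 0.8, -1.8]
clock: 8.2
position: [0.4705, 0.0246, 0.0741]
ee_rot: [-180.0, 0.0, -166.1]
contact_force: [0.2, 0.3, -0.9]
```

```bash
for i in 1; do :; done; python3 -m creep '[[[-4,0,0],0,1],[[-4,0,0],0,1]]'|sed -n '2p;4p';python3 -m creep '[[[-3,0,0],0,1],[[-3,0,0],0,1]]'|sed -n '2p;4p';python3 -m creep '[[[-2,0,0],0,1],[[-2,0,0],0,1]]'|sed -n '2p;4p'; python3 -m creep '[[[-1.5,0,0],0,1],[[-1.5,0,0],0,1]]'|sed -n '2p;4p'
```

```text
position: [0.4744, 0.0255, 0.074]
contact_force: [-0.8, 0.5, -1.2]
position: [0.4773, 0.0262, 0.0741]
contact_force: [0.2, -0.3, -0.4]
position: [0.4792, 0.0267, 0.0741]
contact_force: [-0.4, 0.1, -0.3]
position: [0.4806, 0.0271, 0.0741]
contact_force: [-0.4, 0.4, -1.4]
```

Expected back wall about 2 mm ahead; feel for it.

```bash
python3 -m creep '[[[-1.5,0,0],0,1],[[-1.5,0,0],0,1]]'|sed -n '2p;4p';python3 -m creep '[[[-1,0,0],0,1],[[-1,0,0],0,1]]'|sed -n '2p;4p';python3 -m creep '[[[-1,0,0],0,1],[[-1,0,0],0,1]]'|sed -n '2p;4p'
```

```text
position: [0.482, 0.0274, 0.0741]
contact_force: [0.7, -0.3, -0.6]
position: [0.4829, 0.0277, 0.0741]
contact_force: [-0.2, 0.2, -0.5]
position: [0.4834, 0.0279, 0.0739]
contact_force: [-2.6, -1.6, -0.5]
```

```bash
python3 go.py .4806 .0271 .0741 193.9
```

```text
[ 2.9 -0.1 -0.2] turn rad -0.0 | clock 9.95 F [-2.6 -1.6 -0.5] M [-0.18  0.56 -0.04]
```

```bash
python3 -m creep '[[[0,0,2],0,1],[[0,0,3],0,1],[[0,0,3],0,1]]'|sed -n '2p;4p;6p';python3 -m creep '[[[0,0,1.5],0,1],[[0,0,3],0,1],[[0,0,3],0,1]]'|sed -n '2p;4p';python3 -m creep '[[[0,0,1.5],0,1],[[0,0,3],0,1],[[0,0,3],0,1]]'|sed -n '2p;4p'; python3 go.py .4834 .0279 .0739 193.9
```

```text
position: [0.4834, 0.0277, 0.0714]
contact_force: [-7.6, -2.7, 6.3]
finger_force: 60.9
position: [0.4833, 0.0277, 0.0684]
contact_force: [-7.6, -2.9, 7.1]
position: [0.4833, 0.0277, 0.0653]
contact_force: [-7.3, -1.8, 5.5]
[-0.1  0.2 -8.6] turn rad -0.001 | clock 11.07 F [-7.3 -1.8  5.5] M [-0.27  0.94 -0.07]
```

```bash
python3 -m creep '[[[0,0,1.5],0,1],[[0,0,3],0,1],[[0,0,3],0,1]]'|sed -n '2p;4p;6p';python3 -m creep '[[[-0.3,0,1.5],0,1],[[-0.5,0,3],0,1],[[-0.5,0,3],0,1]]'|sed -n '2p;4p';python3 -m creep '[[[-0.3,0,1.5],0,1],[[-0.5,0,3],0,1],[[-0.5,0,3],0,1]]'|sed -n '2p;4p'; python3 go.py .4834 .0279 .0739 193.9
```

```text
position: [0.4834, 0.0277, 0.0625]
contact_force: [-7.0, -2.4, 8.0]
finger_force: 62.1
position: [0.4835, 0.0277, 0.0598]
contact_force: [-11.1, -2.8, 12.4]
position: [0.4839, 0.0279, 0.0564]
contact_force: [-9.8, -3.8, 9.0]
[  0.5   0.2 -17.5] turn rad -0.001 | clock 12.2 F [-9.8 -3.8  9. ] M [-0.4   1.19 -0.01]
```

```bash
python3 -m creep '[[[-0.3,0,1.5],0,1],[[-0.5,0,3],0,1],[[-0.5,0,3],0,1]]'|sed -n '2p;4p;6p';python3 -m creep '[[[-0.3,0,1.5],0,1],[[-0.5,0,3],0,1],[[-0.5,0,3],0,1]]'|sed -n '2p;4p';python3 -m creep '[[[-0.3,0,1.5],0,1],[[-0.5,0,3],0,1],[[-0.5,0,3],0,1]]'|sed -n '2p;4p'; python3 go.py .4834 .0279 .0739 193.9
python3 - <<'E'
from h import *
T=cams.read_camera("top");S=cams.read_camera("scene")
out=np.zeros((600,800,3),np.uint8)
def put(im,x,y,w,h,s,X,Y):
    o=cv2.convertScaleAbs(crop(im,x,y,w,h,s),alpha=1.2,beta=10); out[Y:Y+h*s,X:X+w*s]=o
put(S["color"],245,165,100,75,8,0,0)
cv2.imwrite("pics/c5.png",out)
E
```

```text
position: [0.4849, 0.0281, 0.0533]
contact_force: [-6.1, -1.5, 3.9]
finger_force: 63.2
position: [0.4855, 0.0282, 0.0502]
contact_force: [-6.0, -1.0, 3.5]
position: [0.4861, 0.0284, 0.0473]
contact_force: [-5.9, -2.4, 6.0]
[  2.7   0.2 -26.6] turn rad -0.001 | clock 13.32 F [-5.9 -2.4  6. ] M [-0.16  0.57 -0.01]
```

View pics/c5.png

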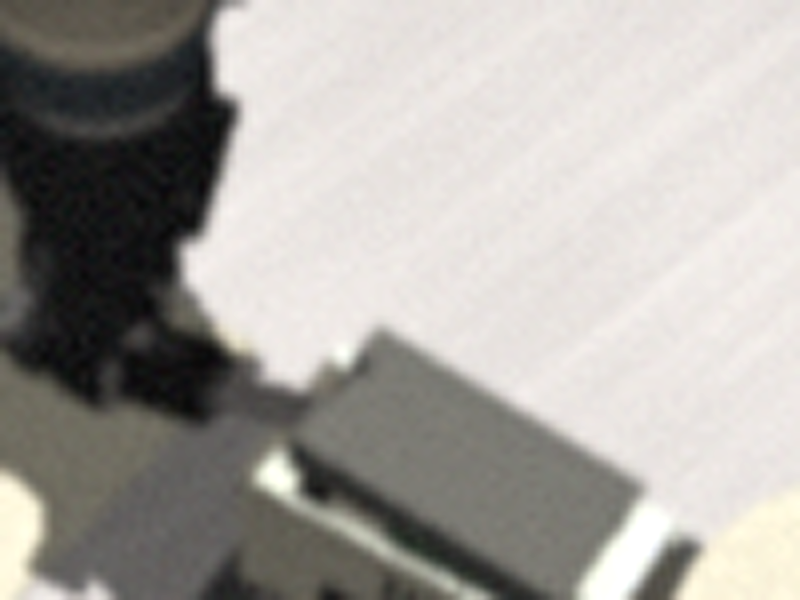

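```bash
python3 -m creep '[[[3,0,0],0,1],[[8,0,0],0,1],[[14,0,0],0,1],[[20,0,0],0,1],[[26,0,0],0,1]]'|sed -n '2p;4p;6p';python3 -m creep '[[[10,0,0],0,1],[[30,0,0],0,1],[[60,0,0],0,1],[[60,0,0],0,1]]'|sed -n '2p;4p'; python3 go.py .485 .307 .12 165
```

```text
position: [0.4605, 0.0222, 0.047]
contact_force: [0.1, -0.2, -1.7]
finger_force: 63.2
position: [0.4006, 0.0078, 0.0471]
contact_force: [0.3, -0.5, -0.9]
[-153.5  270.4  -73. ] turn rad 0.503 | clock 14.55 F [ 0.3 -0.5 -0.9] M [-0.04 -0.04  0.03]
```

```bash
python3 -m creep '[[[0,0,-50],0,1],[[-10,20,-73],0.1,1],[[-45,80,-73],0.2,1],[[-80,135,-73],0.3,1],[[-110,190,-73],0.4,1]]'|sed -n '2p;4p'; python3 go.py .485 .295 .04 165
```

```text
position: [0.4626, 0.2115, 0.1204]
contact_force: [1.8, -1.2, -1.4]
[-8.6 86.  80.4] turn rad 0.1 | clock 15.18 F [ 1.8 -1.2 -1.4] M [-0.09 -0.09  0.01]
```

```bash
python3 -m creep '[[[-5,50,10],0.05,1],[[-9,86,40],0.1,1],[[-9,86,80],0.1,1],[[-9,86,88],0.1,1],[[-9,86,88],0.1,1]]'|sed -n '2p;3p;4p'; python3 -m creep '[[[0,0,4],0,1],[[0,0,8],0,1],[[0,0,12],0,1],[[0,0,12],0,1]]'|sed -n '2p;4p'; python3 -m creep '[[[0,0,4],0,1],[[0,0,6],0,1],[[0,0,8],0,1],[[0,0,8],0,1]]'|sed -n '2p;4p';python3 go.py .485 .295 .006 165
```

```text
position: [0.4841, 0.2926, 0.0324]
ee_rot: [-180.0, -0.0, 165.2]
contact_force: [0.4, 0.3, -1.0]
position: [0.4837, 0.2926, 0.02]
contact_force: [0.0, -1.0, -1.5]
position: [0.4868, 0.2932, 0.0142]
contact_force: [4.6, -2.0, 12.4]
[2.3 1.3 8.2] turn rad 0.003 | clock 16.8 F [ 4.6 -2.  12.4] M [-0.47 -0.62  0.03]
```

```bash
python3 -m creep '[[[0,0,1.5],0,1],[[0,0,3],0,1],[[0,0,3],0,1]]'|sed -n '2p;4p'; python3 -m creep '[[[0,0,1],0,1],[[0,0,2],0,1],[[0,0,3],0,1],[[0,0,3],0,1]]'|sed -n '2p;4p'
```

```text
position: [0.4875, 0.2935, 0.0116]
contact_force: [6.1, -0.9, 14.6]
position: [0.4878, 0.2938, 0.0088]
contact_force: [8.2, -0.8, 14.4]
```

Nearly level; release gently and rise.

```bash
python3 -m creep '[[[0,0,1],0,1],[[0,0,2],0,1],[[0,0,2],0,0.2],[[0,0,2],0,-1],[[0,0,2],0,-1]]'|sed -n '2p;4,5p'; python3 -m creep '[[[0,0,0],0,-1],[[0,0,-10],0,-1],[[0,0,-50],0,-1],[[0,0,-112],0,-1],[[0,0,-150],0,-1]]'|sed -n '2p;4,5p'; python3 go.py .628 .064 .16 193.9
```

```text
position: [0.4835, 0.2927, 0.0038]
contact_force: [-0.2, -0.1, -0.8]
finger_gap: 0.812
position: [0.4843, 0.2931, 0.1577]
contact_force: [0.5, 0.5, 0.4]
finger_gap: 0.998
[-197.3 -184.9   -2.1] turn rad -0.5 | clock 18.93 F [0.5 0.5 0.4] M [-0.03 -0.07 -0.01]
```

```bash
python3 - <<'E'
from h import *
T=cams.read_camera("top");S=cams.read_camera("scene")
out=np.zeros((600,800,3),np.uint8)
def put(im,x,y,w,h,s,X,Y):
    o=cv2.convertScaleAbs(crop(im,x,y,w,h,s),alpha=1.2,beta=10); out[Y:Y+h*s,X:X+w*s]=o
put(T["color"],260,155,50,62,6,0,0)
put(S["color"],270,195,66,55,6,305,0)
put(S["color"],290,140,80,42,6,305,340)
put(T["color"],200,190,50,37,6,0,376)
cv2.imwrite("pics/c6.png",out)
E
```

```text
(no output)
```

View pics/c6.png

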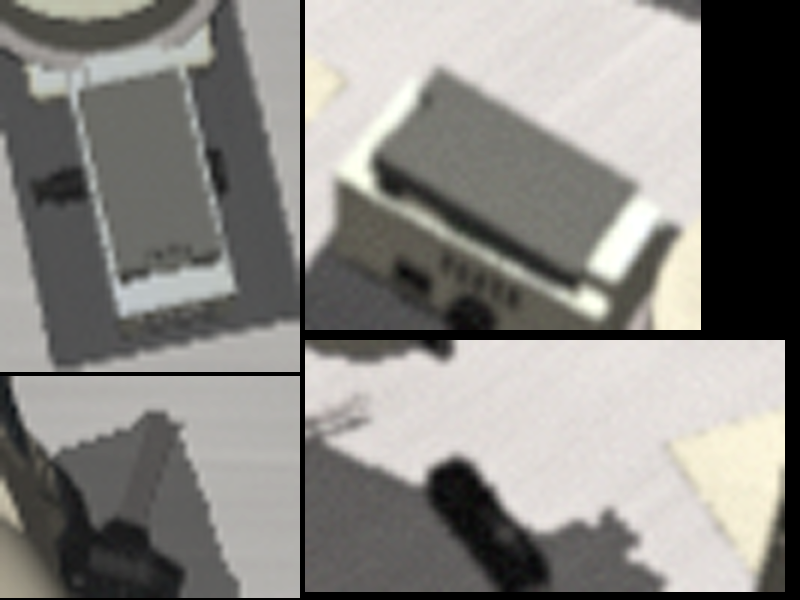

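```bash
python3 go.py .6134 .0604 .16 193.9; python3 -m creep '[[[-37,-40,0],-0.1,-1],[[-74,-80,0],-0.2,-1],[[-111,-120,0],-0.3,-1],[[-148,-160,0],-0.4,-1],[[-184,-185,0],-0.5,-1]]'|sed -n '2p;4,5p'; python3 -m creep '[[[0,0,0],0,-1],[[0,0,0],0,-1]]'|sed -n '2p;3p'; python3 go.py .6134 .0604 .080 193.9
```

```text
[-183.  -193.    -0.4] turn rad -0.5 | clock 19.02 F [ 0.3  0.3 -0.2] M [ 0.04 -0.02  0.01]
position: [0.6149, 0.0648, 0.154]
contact_force: [0.9, 0.8, -0.6]
finger_gap: 1.001
position: [0.614, 0.0672, 0.1537]
ee_rot: [180.0, -0.1, -166.2]
[ 2.1 -6.5 73.6] turn rad -0.002 | clock 19.9 F [ 0.5  0.2 -0.1] M [-0.05  0.03  0.01]
```

```bash
python3 -m creep '[[[2,-6.5,15],0,-1],[[2,-6.5,40],0,-1],[[2,-6.5,62],0,-1],[[2,-6.5,73],0,-1],[[2,-6.5,73],0,-1]]'|sed -n '2p;4,5p'; python3 -m creep '[[[0,0,0],0,-0.2],[[0,0,0],0,-0.2],[[0,0,0],0,-0.2]]'|sed -n '2p;4,6p'; python3 go.py .6134 .0604 .080 193.9
```

```text
position: [0.6135, 0.0606, 0.0803]
contact_force: [-0.6, 0.7, -0.8]
finger_gap: 1.0
position: [0.6147, 0.0603, 0.0821]
contact_force: [-1.5, 1.5, 6.1]
finger_gap: 0.669
finger_force: 63.8
[1.2 0.4 2.1] turn rad -0.0 | clock 20.9 F [-1.5  1.5  6.1] M [ 0.25  0.11 -0.07]
```

```bash
python3 -m creep '[[[0,0,0],0,1],[[0,0,-2],0,1],[[0,0,-4],0,1],[[0,0,-4],0,1]]'|sed -n '2p;4,6p'; python3 -m creep '[[[2,0,-1],0,1],[[4,0,-2],0,1],[[4,0,-2],0,1]]'|sed -n '2p;4p'; python3 -m creep '[[[2,0,-1],0,1],[[5,0,-2],0,1],[[5,0,-2],0,1]]'|sed -n '2p;4p';python3 go.py .6134 .0604 .080 193.9
```

```text
position: [0.614, 0.0601, 0.0848]
contact_force: [0.2, 0.2, -2.5]
finger_gap: 0.664
finger_force: 64.5
position: [0.6103, 0.0592, 0.0874]
contact_force: [-0.5, 0.4, -0.3]
position: [0.6053, 0.058, 0.0893]
contact_force: [-0.6, -0.2, -1.8]
[-8.5  0.4  9.3] turn rad -0.0 | clock 22.15 F [-0.6 -0.2 -1.8] M [ 0.03 -0.01  0.03]
```

```bash
python3 -m creep '[[[3,0,-5],0,1],[[6,0,-15],0,1],[[10,0,-40],0,1],[[15,0,-80],0,1],[[15,0,-100],0,1]]'|sed -n '2p;4,6p'; python3 go.py .47 -.36 .18 180;  python3 - <<'E'
from h import *
T=cams.read_camera("top"); S=cams.read_camera("scene")
for n,c in(("t",T),("s",S)): print(n,proj(c,[[.5,-.365,.003],[.47,-.36,.003]]).round().tolist())
print([onz(S,*p,.003)[:2].round(3).tolist() for p in((152,262),(204,304),(164,348),(113,300))])
E
```

```text
position: [0.5911, 0.0544, 0.1922]
contact_force: [-0.2, 0.6, -1.2]
finger_gap: 0.666
finger_force: 65.0
[ 217.  -373.2   11.9] turn rad 0.242 | clock 22.77 F [-0.2  0.6 -1.2] M [-0.   -0.05  0.01]
t [[408.0, 229.0], [407.0, 237.0]]
s [[154.0, 305.0], [150.0, 296.0]]
[[0.387, -0.296], [0.59, -0.263], [0.616, -0.414], [0.412, -0.444]]
```

```bash
python3 -m creep '[[[30,-50,0],0.05,1],[[60,-105,0],0.1,1],[[92,-158,0],0.15,1],[[123,-212,0],0.2,1],[[154,-265,0],0.242,1]]'|sed -n '2p;4,6p'; python3 go.py .47 -.36 .18 180
```

```text
position: [0.5038, -0.2414, 0.1884]
contact_force: [0.7, -0.3, -0.1]
finger_gap: 0.664
finger_force: 65.0
[  33.7 -118.6    8.3] turn rad -0.001 | clock 23.5 F [ 0.7 -0.3 -0.1] M [-0.05 -0.08  0.  ]
```

```bash
python3 -m creep '[[[20,-60,8],0,1],[[34,-118,8],0,1],[[34,-118,65],0,1],[[34,-118,120],0,1],[[34,-118,155],0,1]]'|sed -n '2p;4p'; python3 -m creep '[[[0,0,3],0,1],[[0,0,6],0,1],[[0,0,6],0,1]]'|sed -n '2p;4p'; python3 go.py .47 -.36 .006 180
```

```text
position: [0.4695, -0.3568, 0.0307]
contact_force: [0.7, -0.2, -1.1]
position: [0.4717, -0.3583, 0.0295]
contact_force: [0.6, 1.1, -0.7]
[ 1.7 -1.7 23.5] turn rad 0.0 | clock 24.5 F [ 0.6  1.1 -0.7] M [0.01 0.03 0.05]
```

```bash
python3 -m creep '[[[0,0,5],0,1],[[0,0,10],0,1],[[0,0,10],0,1]]'|sed -n '2p;4p'; python3 -m creep '[[[0,0,3],0,1],[[0,0,5],0,1],[[0,0,5],0,1]]'|sed -n '2p;4p'; python3 -m creep '[[[0,0,2],0,1],[[0,0,3],0,1],[[0,0,3],0,1]]'|sed -n '2p;4p'; python3 go.py .47 -.36 .006 180
```

```text
position: [0.4708, -0.3575, 0.0178]
contact_force: [0.1, -0.4, -1.9]
position: [0.4709, -0.3577, 0.0129]
contact_force: [0.2, 0.8, -1.5]
position: [0.471, -0.3577, 0.01]
contact_force: [0.0, 0.6, -1.3]
[ 1.  -2.3  4. ] turn rad 0.0 | clock 25.62 F [ 0.   0.6 -1.3] M [ 0.04 -0.   -0.  ]
```

```bash
python3 -m creep '[[[0,0,1.5],0,1],[[0,0,2],0,1],[[0,0,2],0,1]]'|sed -n '2p;4p'; python3 -m creep '[[[0,0,1.5],0,1],[[0,0,2],0,1],[[0,0,2],0,1]]'|sed -n '2p;4p'; python3 go.py .47 -.36 .006 180
```

```text
position: [0.471, -0.3578, 0.0081]
contact_force: [-0.6, -0.2, -0.3]
position: [0.4711, -0.3579, 0.0064]
contact_force: [0.3, 0.4, 2.7]
[ 1.1 -2.1  0.4] turn rad 0.0 | clock 26.38 F [0.3 0.4 2.7] M [ 0.12  0.06 -0.06]
```

```bash
python3 -m creep '[[[0,0,1],0,1],[[0,0,2],0,1],[[0,0,2],0,1]]'|sed -n '2p;4p'; python3 -m creep '[[[0,0,1],0,1],[[0,0,2],0,1],[[0,0,2],0,1]]'|sed -n '2p;4p'; python3 go.py .47 -.36 .006 180
```

```text
position: [0.4713, -0.3579, 0.0059]
contact_force: [-2.8, 4.1, 19.2]
position: [0.4713, -0.358, 0.0057]
contact_force: [-7.7, 8.5, 37.4]
[ 1.3 -2.  -0.3] turn rad 0.0 | clock 27.12 F [-7.7  8.5 37.4] M [ 2.14  2.08 -0.01]
```

```bash
python3 -m creep '[[[0,0,-4],0,1],[[0,0,-4],0,1],[[0,0,-4],0,-1],[[0,0,-4],0,-1],[[0,0,-4],0,-1]]'|sed -n '2p;4,5p'; python3 -m creep '[[[0,0,-5],0,-1],[[0,0,-20],0,-1],[[0,0,-70],0,-1],[[0,0,-130],0,-1],[[0,0,-180],0,-1]]'|sed -n '2p;4p'; python3 go.py .45 0 .25 180
```

```text
position: [0.4709, -0.3577, 0.0057]
contact_force: [-0.3, 0.4, 0.6]
finger_gap: 0.999
position: [0.471, -0.3578, 0.1898]
contact_force: [1.1, -0.5, 0.2]
[ 20.8 357.7 -60.9] turn rad 0.0 | clock 28.38 F [ 1.1 -0.5  0.2] M [-0.04 -0.08  0.01]
```

Move clear and look at the whole scene.

```bash
python3 -m creep '[[[5,50,-60],0,-1],[[10,110,-60],0,-1],[[15,170,-60],0,-1],[[20,230,-60],0,-1],[[20,230,-60],0,-1]]'|sed -n '2p;4p'; python3 - <<'E'
from h import *
T=cams.read_camera("top");S=cams.read_camera("scene")
out=np.zeros((600,800,3),np.uint8)
def put(im,x,y,w,h,s,X,Y):
    o=crop(im,x,y,w,h,s); out[Y:Y+o.shape[0],X:X+o.shape[1]]=o
put(S["color"],80,100,330,280,1.4,0,0)
put(S["color"],105,255,110,100,3,465,0)
put(T["color"],370,150,80,120,2.4,465,305)
put(S["color"],290,130,80,60,3.4,0,393)
put(T["color"],195,180,55,80,2.5,300,395)
cv2.imwrite("pics/c7.png",out)
E
```

```text
position: [0.4501, -0.1244, 0.248]
contact_force: [-0.6, -0.3, -0.4]
```

View pics/c7.png

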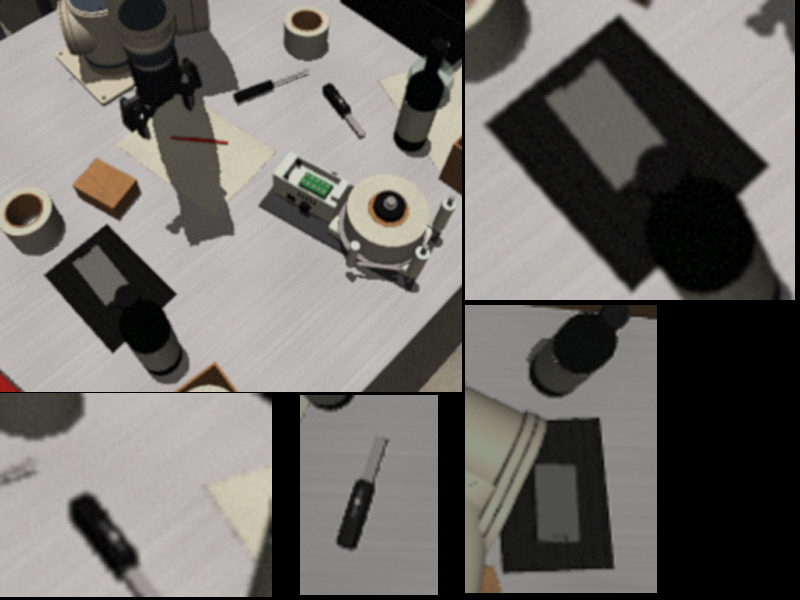

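The picture shows the terminals exposed (green block at 317,185). The cover lies flat inside the mat (105,270), the scraper is on the bench (345,110), and the bottles, flask and rolls stand as before.

```bash
python3 -c "
from station import ctrl,monitor
print(monitor.state()['clock'],ctrl.finish_job())"
```

```text
the job is handed in; nothing more can be done
29.1 None
```

I prised the terminal cover up with the scraper, put the scraper down on the bench, laid the cover flat on the mat with both let go, and handed the job in at 29.1 s. The other objects looked undisturbed in the last picture.

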